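# Load the specimen pot and free the sticking sample carriage

## Robot

A 6-joint arm with a two-finger parallel gripper is mounted at the origin on the work surface. World frame = base frame: x ahead of the robot, y to its left, z up, the work surface at z = 0. Lengths are in m, angles in rad, forces in N, time in s.
With the tool pointing down it reaches from about 0.375 to 0.975 m from the base axis. Payload 3.8 kg.
Tool frame: the origin (TCP) lies midway between the tips of the shut fingers; the grasp point (between the pads) lies 19 mm behind it; x points along the fingers, y is the direction in which the jaws open and shut, and the axes are right-handed (so a half turn about x gives the same grasp; the last joint's range is limited). The gripper opens to 88 mm and grips with 3 to 60 N. Pads are 18 mm wide; open, the fingers measure 123 mm over their backs; the gripper's body (75 mm by 187 mm) begins 45 mm behind the grasp point.
Start: joints at [1.134, 0.264, 1.604, -0, 1.274, -0.037], TCP at [0.263, 0.622, 0.239] pointing down, gripper open.
Joint ranges: [-2.63, 2.63], [-0.94, 2.18], [0.31, 2.57], [-1.31, 4.45], [0, 2.66], [-2.55, 2.55]. Speed limits (rad/s): [2.57, 2.57, 3.14, 3.14, 3.14, 3.14].

## Interface

Orientations are given as a rotation vector (axis times angle).
In Python, from cell import manip, inverse_kinematics, cams, order gives the robot as it stands. Calls block until the motion is done:
- manip.move_pose(position, orientation): joint-space move of the TCP to a pose.
- manip.move_linear(position, rate=0.15, rot=None): straight line of the TCP; rot=None keeps the orientation; rate is the mean speed in m/s.
- manip.set_joints(angles): joint-space move.
- manip.set_gripper(opening, force=None): finger opening in m; force is the grip in N (None keeps the last); returns when the fingers have stopped.
- manip.dwell(seconds).
- inverse_kinematics(position, orientation): joint angles nearest the present ones, or None.
- manip.state(): the state.
- cams.capture(name): name is "scene" or "side" or "wrist"; returns a dict with "image" (480x640x3 uint8, blue, green, red), "z_map" (480x640 float32, m along the optical axis (not along the pixel's ray), 0 where there is no reading), "intrinsics" (3x3 intrinsics, pixels), "position" and "orientation" of the camera in the world; the wrist camera has in their place "T_tool_cam" (4x4, takes a point from camera to tool coordinates, whose origin is the TCP and whose axes are the tool frame's). Camera axes: x right, y down, z forward; pixel columns grow to the right and rows downward; lengths in m; the calibration is good to about 2 mm. A picture is of the moment at which its call begins: read the wrist's pose just before it.
A pose or a line that the arm cannot do raises manip.IKError and nothing moves.
- order.close_job(): hands the job in, once; it reports no verdict.
The state is a dict: "clock": time; "joint_pos": joint angles; "joint_velocities": joint speeds; "tau": joint torques, N m; "tool_pos": TCP position; "tcp_rot": TCP orientation; "contact_force": force on the tool from outside, world axes, zero at the start; "moment": the same for the moment, N m; "gripper_width": finger opening in m.
Only numpy, scipy, OpenCV 4.12 (cv2) and the standard library are available. Lean on these libraries where they do the work, as an engineer would, in place of code of your own. Each camera call takes 0.05 s, during which the arm holds its last target.

## Task

Stand the short lidded specimen pot upright in the round well of the sample carriage and let go of it; then push the carriage by its upright paddle, through the stretch where it sticks, into the white hood until it is fully home against the end stop inside, and leave it there. Push gently: don't let the carriage shoot off or ram or lean hard on the stop, don't tip the pot over, and leave the other things on the bench where they are.

Things in the scene. Friction and masses are not known exactly. Their poses are not given: they have to be found in the camera images.
- pot: Short white specimen pot with a screw lid of the same white, the only short lidded one: a plain cylinder, body 43 mm across, lid 45 mm across, 64 mm tall in all (the lid is the top 20 mm), 80 g, standing on the table. Grip it across the lid or the body. Origin: centre of its underside, z up.
- carriage: Grey plastic carriage on a rail; it only slides, along its own -y axis, into the hood. Origin: centre of the floor of its round well, 30 mm above the table; z up, y back along the rail, away from the hood. The well's ring wall is 54 mm across inside, 64 mm outside, 10 mm high. The deck is 74 mm wide, from 40 mm before the origin (-y) to 130 mm behind it.
- paddle_top (a point): Middle of the top edge of the carriage's upright grey paddle, the part to push by: 110 mm behind the carriage's origin, 120 mm above the table. The paddle is 40 mm wide (across the rail), 12 mm thick (along the rail) and rises 90 mm from the deck; a rib 28 mm high braces its foot on the hood side. Axes as the carriage's.
- deck_tail (a point): Middle of the deck's rear edge, the end away from the hood, at deck height. How it slides: it starts stuck; until its origin is about 65 mm before the hood's mouth, pushing takes some 8 to 16 N, then it suddenly runs free and takes 2 to 5 N to keep moving (friction: it stays where it is left). Faster than 0.3 m/s is too fast.
- hood: White box-shaped hood, fixed over the far part of the rail: 112 mm wide, 118 mm tall, reaching 246 mm from its open mouth along its -y axis. Origin: on the table at the middle of its mouth, on the rail's centre line; axes parallel to the carriage's. Inside it is 100 mm wide and 110 mm high; the loaded pot (top 94 mm above the table) passes in, the paddle stays outside.
- mouth_top (a point): Middle of the upper edge of the hood's mouth, 118 mm above the table. The end stop in the hood is unseen and differs each time: home is with the carriage's origin 30 to 90 mm inside the mouth. First a sprung plunger adds 1 N, rising to 2.5 N over 6 mm; then firm rubber, 5 N per mm. Fully home = plunger pressed in, against the rubber; friction holds it there. Over 18 N on it is too hard.
- tall_jar: Bystander: white lidded jar like the pot but 100 mm tall, 45 mm across. Origin: centre of its underside.
- beaker: Bystander: open white cup without lid, 48 mm across the rim, 60 mm tall. Origin: centre of its underside.
- tube_rack: Bystander: tube rack 90 x 170 mm full of capped tubes, 100 mm tall. Origin: centre of its underside.
- reagent: Bystander: bottle 64 mm across, 150 mm tall. Origin: centre of its underside.
- tip_box: Bystander: closed box 85 x 120 mm, 55 mm tall. Origin: centre of its underside.
- tape: Bystander: roll of tape lying flat, 90 mm across, 20 mm tall. Origin: centre of its underside.
Mind the look-alikes: they are no part of the job. What is shaped like the pot but pink is not meant.

How it is judged:
By the outcome, as a careful person would: the job done as asked, in the order asked, and still so for the second after the job is handed in, with the robot touching nothing.
It also fails if it takes over 70 s, if anything falls off the work surface, if the arm or the gripper's body presses on something with over 40 N, if the wrist force passes 120 N, or if a joint passes its speed limit or range.

## Working session

There is one attempt and no reset: what is moved stays moved. The work goes in short steps, each a Python script; the robot and the scene stay as the last script left them, time stands still between calls to the robot, and variables do not carry over. Pictures are saved under pics/ and viewed, and the job is handed in when it is done.

```bash
mkdir -p pics; ls; cat > h.py <<'E'
import numpy as np,cv2
from scipy.spatial.transform import Rotation as R
from cell import manip, inverse_kinematics, cams, order
def cloud(c):
    z=c["z_map"];K=np.array(c["intrinsics"]);v,u=np.mgrid[:480,:640]
    P=np.stack([(u-K[0,2])/K[0,0]*z,(v-K[1,2])/K[1,1]*z,z],-1)
    if "T_tool_cam" in c:
        T=c["Tw"]@np.array(c["T_tool_cam"]); return P@T[:3,:3].T+T[:3,3]
    o=np.array(c["orientation"]); Rm=o if o.shape==(3,3) else R.from_rotvec(o).as_matrix()
    return P@Rm.T+np.array(c["position"])
def grab(n):
    s=manip.state(); c=cams.capture(n)
    if n=="wrist":
        T=np.eye(4);T[:3,:3]=R.from_rotvec(s["tcp_rot"]).as_matrix();T[:3,3]=s["tool_pos"];c["Tw"]=T
    return c
E
python3 - <<'E'
from h import *
s=manip.state();print(s)
for n in("scene","side"):
    c=grab(n);cv2.imwrite(f"pics/{n}0.png",c["image"]);print(n,c["position"],c["orientation"],c["intrinsics"])
    np.savez(f"{n}0.npz",img=c["image"],P=cloud(c),z=c["z_map"])
E
```

```text
pics
{'clock': 0.0, 'joint_pos': array([ 1.13409431e+00,  2.64780004e-01,  1.60532114e+00, -3.53230308e-05,
        1.27368057e+00, -3.69258508e-02]), 'joint_velocities': array([ 0.00088878, -0.0010188 ,  0.00105828,  0.00051706,  0.00058369,
       -0.00164704]), 'tau': array([ 8.66722021e-04, -5.02106273e+01, -3.56884146e+01,  7.28178956e-02,
        2.92471825e-02, -1.90446144e-04]), 'tool_pos': array([0.26245807, 0.62114488, 0.23739844]), 'tcp_rot': array([ 0.31193054,  1.54843375, -0.31530419]), 'contact_force': array([0.55720387, 0.39447426, 0.42960944]), 'moment': array([-0.00332975,  0.0238061 , -0.00865048]), 'gripper_width': 0.08826069389740791}
scene [1.21173314 0.27669187 0.8842991 ] [-1.57136625 -2.05129051  0.78392963] [[472.29032492   0.         318.438045  ]
 [  0.         472.29032492 244.83118349]
 [  0.           0.           1.        ]]
side [ 0.03561944 -0.51869642  0.82628052] [-2.2103353   0.7194814  -0.33424961] [[470.67824737   0.         308.00342292]
 [  0.         470.67824737 232.68228486]
 [  0.           0.           1.        ]]
```

View pics/scene0.png

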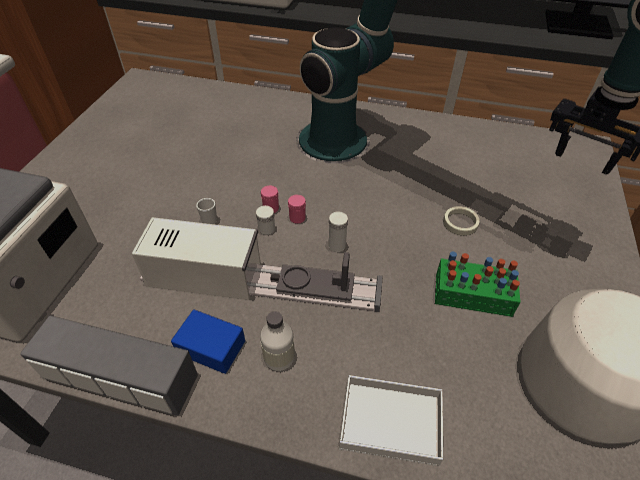

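View pics/side0.png

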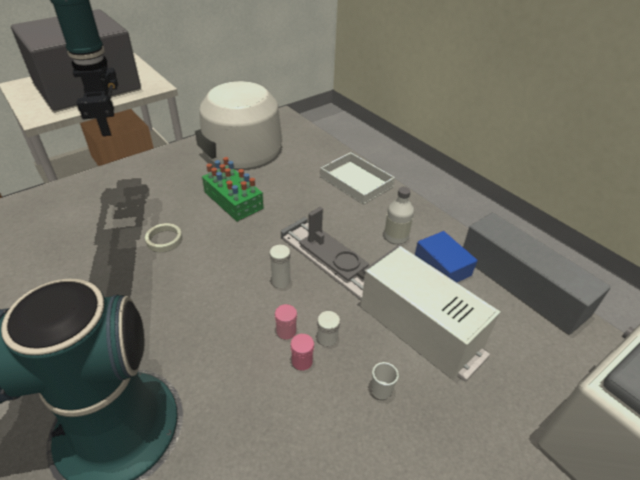

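Candidates in the scene view: white short lidded (265,220), white tall jar (338,232), open beaker (206,210) and pink pots (270,200) and (297,209). I choose (265,220), seen at (328,330) in the side view. Next: a close crop and measurements.

```bash
python3 - <<'E'
from h import *
a=np.load("scene0.npz");b=np.load("side0.npz")
i1=cv2.resize(a["img"][170:310,180:390],None,fx=3.5,fy=3.5,interpolation=3)
cv2.imwrite("pics/crop1.png",i1)
cv2.imwrite("pics/crop2.png",cv2.resize(b["img"][200:400,260:400],None,fx=3,fy=3,interpolation=3))
for n,d in(("scene",a),("side",b)):
    P=d["P"];ok=d["z"]>0;hsv=cv2.cvtColor(d["img"],40)
    print(n,"table z",np.median(P[ok&(abs(P[...,2])<.02)][:,2]))
    pts={"scene":dict(pot=(265,212),tall=(338,217),beaker=(206,203),padtop=(346,257),well=(296,276),hood=(197,243),mouth=(257,230)),"side":dict(pot=(328,319),tall=(280,252),padtop=(316,210),well=(347,260),hood=(430,290))}[n]
    for k,(u,v) in pts.items(): print(k,P[v,u].round(4))
E
```

```text
scene table z 0.0003029020216719358
pot [ 0.4284 -0.069   0.0647]
tall [0.4305 0.1171 0.0975]
beaker [ 0.4147 -0.2381  0.0416]
padtop [0.565  0.166  0.1189]
well [0.5735 0.0542 0.0268]
hood [ 0.6119 -0.1565  0.12  ]
mouth [ 0.5387 -0.0446  0.1179]
side table z 0.0009717224894136844
pot [ 0.423  -0.0718  0.0656]
tall [0.4314 0.1122 0.1035]
padtop [0.572  0.1677 0.1192]
well [0.584  0.0583 0.0329]
hood [ 0.6039 -0.1661  0.12  ]
```

View pics/crop1.png

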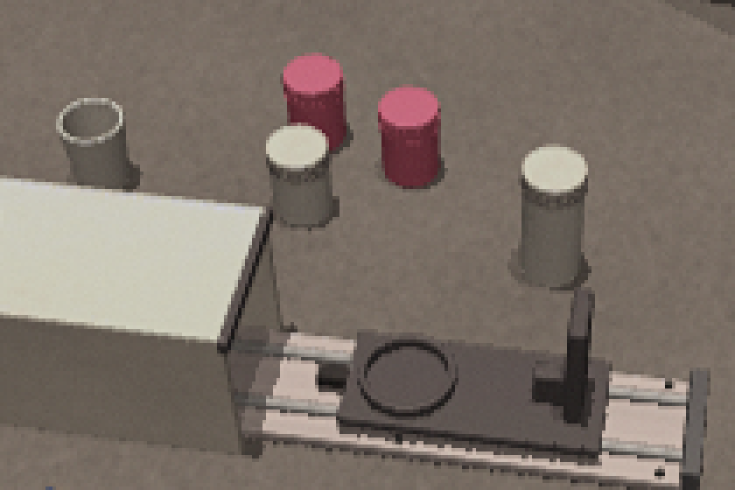

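View pics/crop2.png

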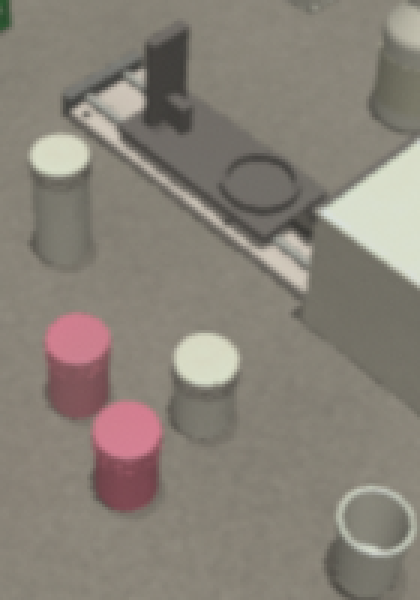

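The crops confirm it: the pot is short, white and lidded, its top reads z = 0.065, and pink pots stand close by. Now I fit the tops, hood and carriage from both clouds.

```bash
python3 - <<'E'
from h import *
D={n:np.load(n+"0.npz") for n in("scene","side")}
def sel(d,c,r,z0,z1):
    P=d["P"];m=(d["z"]>0)&(np.hypot(P[...,0]-c[0],P[...,1]-c[1])<r)&(P[...,2]>z0)&(P[...,2]<z1);return P[m]
for n,d in D.items():
    print(n)
    for k,c,z0,z1 in(("pot",(.425,-.07),.059,.07),("tall",(.431,.115),.093,.107),("beaker",(.41,-.24),.05,.066)):
        q=sel(d,c,.045,z0,z1);(cx,cy),r=cv2.minEnclosingCircle(q[:,:2].astype(np.float32));print(k,len(q),q.mean(0).round(4),(round(cx,4),round(cy,4),round(r,4)))
    P=d["P"];h=cv2.cvtColor(d["img"],40);m=(d["z"]>0)&((h[...,0]>160))&(h[...,1]>90)&(P[...,2]>.055)&(P[...,2]<.075)&(P[...,0]<.6)&(P[...,0]>.2)
    nl,lab=cv2.connectedComponents(m.astype(np.uint8))
    for i in range(1,nl):
        q=P[lab==i]
        if len(q)>20:print("pink",len(q),q.mean(0).round(4))
    q=P[(d["z"]>0)&(abs(P[...,2]-.119)<.006)&(abs(P[...,0]-.61)<.16)&(P[...,1]<.05)&(P[...,1]>-.4)]
    (c,s,a)=cv2.minAreaRect(q[:,:2].astype(np.float32));print("hood",len(q),c,s,a,cv2.boxPoints((c,s,a)).round(4).tolist())
    q=sel(d,(.57,.167),.04,.09,.125);(c,s,a)=cv2.minAreaRect(q[:,:2].astype(np.float32));print("paddle",len(q),c,s,a)
    q=sel(d,(.57,.167),.04,.114,.125);print("paddletop",len(q),q.mean(0))
    q=sel(d,(.58,.056),.05,.035,.05);(cx,cy),r=cv2.minEnclosingCircle(q[:,:2].astype(np.float32));print("ring",len(q),q.mean(0),cx,cy,r)
    for nm,c in(("reagent",(.75,.05)),):
        q=sel(d,c,.12,.1,.17);print(nm,len(q),q.mean(0) if len(q) else None)
E
```

```text
scene
pot 191 [ 0.427  -0.071   0.0638] (0.4242, -0.0719, 0.0251)
tall 234 [0.4374 0.1189 0.0993] (0.4348, 0.1193, 0.0239)
beaker 87 [ 0.4256 -0.2331  0.0565] (0.4333, -0.2282, 0.024)
pink 192 [ 0.353  -0.0848  0.0629]
pink 198 [ 0.3684 -0.0056  0.063 ]
hood 4484 (0.605018138885498, -0.16334247589111328) (0.11710908263921738, 0.2519359886646271) 6.393514156341553 [[0.532800018787384, -0.04470000043511391], [0.5608999729156494, -0.29499998688697815], [0.6772000193595886, -0.28200000524520874], [0.6492000222206116, -0.031599998474121094]]
paddle 132 (0.571416437625885, 0.16623835265636444) (0.03985827788710594, 0.01206343062222004) 6.456051826477051
paddletop 89 [0.57179714 0.16652954 0.11895125]
ring 190 [0.58258447 0.05641933 0.03925529] 0.5813171863555908 0.057318560779094696 0.03419281914830208
reagent 674 [0.77536985 0.07860875 0.12377451]
side
pot 336 [ 0.4233 -0.0736  0.0642] (0.4242, -0.072, 0.0229)
tall 265 [0.4329 0.1146 0.1   ] (0.4342, 0.1169, 0.0242)
beaker 162 [ 0.4268 -0.2318  0.0575] (0.4341, -0.2279, 0.0237)
pink 273 [ 0.3625 -0.0083  0.0644]
pink 377 [ 0.3458 -0.0894  0.0638]
hood 5617 (0.604856014251709, -0.16294340789318085) (0.11715498566627502, 0.2515665292739868) 5.9045329093933105 [[0.5335999727249146, -0.04390000179409981], [0.559499979019165, -0.29409998655319214], [0.6761000156402588, -0.28200000524520874], [0.6502000093460083, -0.03180000185966492]]
paddle 183 (0.5698634386062622, 0.16412518918514252) (0.04138447716832161, 0.015440200455486774) 4.617408752441406
paddletop 77 [0.56796547 0.16340987 0.11909761]
ring 186 [0.58034629 0.05540017 0.03930225] 0.5801780819892883 0.0565391443669796 0.03327216953039169
reagent 400 [0.75978812 0.06835118 0.12339194]
```

Both cameras agree. The pot is at (0.424,-0.072), the well at (0.581,0.057), the mouth at about (0.592,-0.041) and the rail yaw is about 6.2°. The paddle predicted from the well, (0.569,0.166), matches the measured one. Now the pick.

```bash
cat >> h.py <<'E'
th=np.deg2rad(6.2)
Y=np.array([-np.sin(th),np.cos(th),0]);X=np.array([np.cos(th),np.sin(th),0])
POT=np.array([.4242,-.072,0]);WELL=np.array([.5808,.0568,0]);MOUTH=np.array([.5917,-.0410,0])
def ori(j,p):
    # try both signs, choose the one nearest mid wrist range
    best=None
    for s in(1,-1):
        x=np.array([0,0,-1.]);y=s*j;r=R.from_matrix(np.stack([x,y,np.cross(x,y)],1)).as_rotvec()
        q=inverse_kinematics(p,r)
        if q is not None and(best is None or abs(q[5])<abs(best[1][5])):best=(r,q)
    return best
def st():
    s=manip.state();print(round(s["clock"],2),s["tool_pos"].round(4),"F",s["contact_force"].round(2),"w",round(s["gripper_width"],4));return s
E
python3 - <<'E'
from h import *
p=POT+[0,0,.20]
r,q=ori(Y,p);print(r,np.round(q,2))
for pp,j in((WELL+[0,0,.2],X),(WELL+[0,0,.06],X),(WELL+.11*Y+[0,0,.085],Y),(MOUTH+.03*Y+[0,0,.085],X)):
    o=ori(j,pp);print(None if o is None else np.round(o[1],2))
manip.move_pose(p,r);manip.set_gripper(.066);st()
c=grab("wrist");cv2.imwrite("pics/w1.png",c["image"]);P=cloud(c)
m=(c["z_map"]>0)&(abs(P[...,2]-.064)<.005)&(np.hypot(P[...,0]-POT[0],P[...,1]-POT[1])<.04)
print(m.sum(),P[m].mean(0),cv2.minEnclosingCircle(P[m][:,:2].astype(np.float32)))
E
```

```text
[ 2.16576195  0.11729347 -2.16576195] [-0.23 -0.19  2.14  0.    1.18  1.24]
[ 0.05  0.12  1.85 -0.    1.17 -0.05]
[ 0.05  0.27  1.96 -0.    0.92 -0.05]
[ 0.24  0.25  1.92 -0.    0.97 -1.44]
[-0.06  0.24  1.93 -0.    0.97 -0.17]
3.13 [ 0.4242 -0.0719  0.2   ] F [ 0.8   0.34 -0.2 ] w 0.0662
1940 [ 0.425379   -0.07216932  0.06354717] ((0.42437976598739624, -0.07227551937103271), 0.02278648316860199)
```

View pics/w1.png

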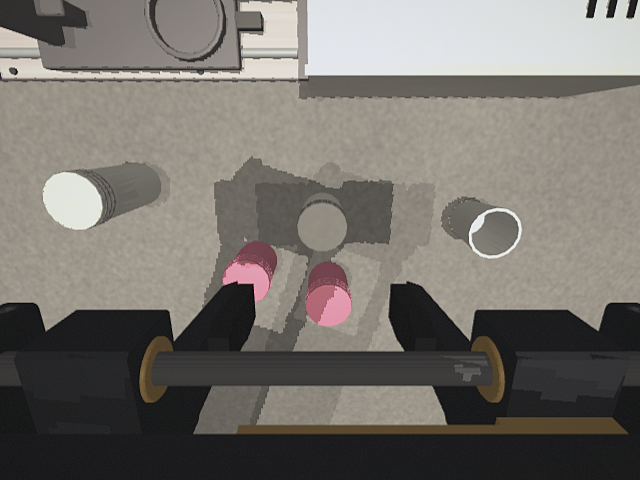

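The wrist view shows the pot lid at (322,225), with pink pots at (248,270) and (328,300) and tall jar and beaker well to the sides. The lid measures (0.4244,-0.0723) with a radius of 22.8 mm, which agrees with the earlier fit. Descending and gripping across the lid.

```bash
python3 - <<'E'
from h import *
p=np.array([.4244,-.0722,.036])
manip.move_linear(p+[0,0,.05],rate=.2);manip.move_linear(p,rate=.08);st()
manip.set_gripper(.03,force=15);s=st()
manip.move_linear([*p[:2],.21],rate=.15);st()
t=WELL+[0,0,.20];r,q=ori(X,t);manip.move_pose(t,r);st()
c=grab("wrist");cv2.imwrite("pics/w2.png",c["image"])
c=grab("side");cv2.imwrite("pics/s2.png",cv2.resize(c["image"][100:400,200:500],None,fx=2,fy=2))
E
```

```text
4.67 [ 0.4248 -0.0723  0.0363] F [-0.07  0.68  0.54] w 0.0659
5.12 [ 0.4248 -0.0723  0.0364] F [0.83 0.27 2.02] w 0.0442
6.43 [ 0.4236 -0.072   0.2088] F [-0.05  0.54 -1.63] w 0.0443
7.61 [0.5802 0.0565 0.1993] F [ 0.05  0.4  -0.84] w 0.0444
```

View pics/w2.png

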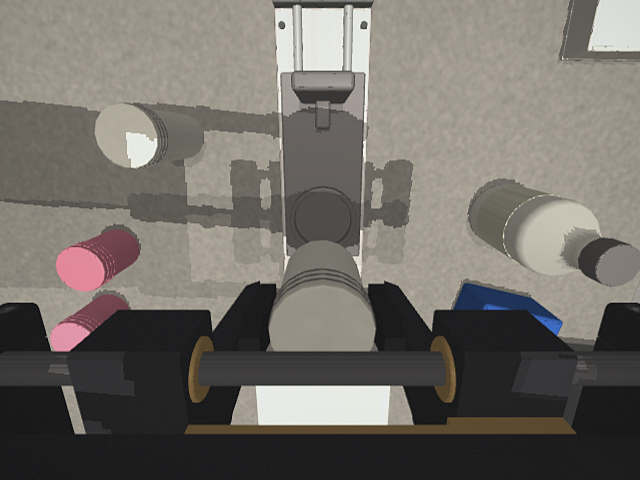

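View pics/s2.png

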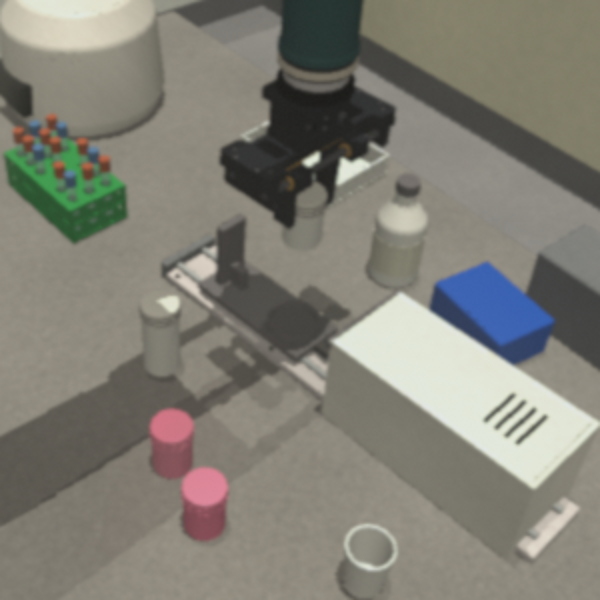

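The pot is held upright in the jaws (lid at (322,310) in the wrist view), and the well ring is visible at (323,215). I refine the well position with wrist depth, then lower.

```bash
python3 - <<'E'
from h import *
c=grab("wrist");P=cloud(c);ok=c["z_map"]>0
m=ok&(abs(P[...,2]-.040)<.004)&(np.hypot(P[...,0]-WELL[0],P[...,1]-WELL[1])<.045)
q=P[m];print(len(q),cv2.minEnclosingCircle(q[:,:2].astype(np.float32)))
A=np.c_[q[:,:2],np.ones(len(q))];s=np.linalg.lstsq(A,-(q[:,:2]**2).sum(1),rcond=None)[0];print("circle",-s[:2]/2,np.sqrt(((s[:2]/2)**2).sum()-s[2]))
mt=ok&(abs(P[...,2]-.119)<.004)&(P[...,1]>.13)&(P[...,1]<.2)
print("paddle",P[mt].mean(0),cv2.minAreaRect(P[mt][:,:2].astype(np.float32)))
d=ok&(abs(P[...,2]-.03)<.003)&(P[...,1]<.25)&(P[...,1]>.05)&(abs(P[...,0]-.575)<.06)
print("deck",cv2.minAreaRect(P[d][:,:2].astype(np.float32)))
E
```

```text
834 ((0.5804703831672668, 0.05679860711097717), 0.03193769231438637)
circle [0.58047253 0.05727716] 0.02910748274274107
paddle [0.56896826 0.16531195 0.11918322] ((0.5690800547599792, 0.16549541056156158), (0.039727166295051575, 0.011872459203004837), 6.251132965087891)
deck ((0.5712925791740417, 0.14253723621368408), (0.07394946366548538, 0.19296324253082275), 6.108462810516357)
```

```bash
python3 - <<'E'
from h import *
w=np.array([.5808,.0570])
manip.move_linear([*w,.095],rate=.15);s0=st()
for z in(.078,.074,.071,.069,.068,.067,.066):
    manip.move_linear([*w,z],rate=.04);s=st()
    if s["contact_force"][2]-s0["contact_force"][2]>2.5:break
manip.set_gripper(.058);st()
manip.move_linear([*w,.2],rate=.15);st()
c=grab("wrist");cv2.imwrite("pics/w3.png",c["image"]);P=cloud(c)
m=(c["z_map"]>0)&(abs(P[...,2]-.094)<.006)&(np.hypot(P[...,0]-w[0],P[...,1]-w[1])<.05)
print(m.sum(),P[m].mean(0),P[m][:,2].std(),cv2.minEnclosingCircle(P[m][:,:2].astype(np.float32)) if m.sum() else 0)
c=grab("side");cv2.imwrite("pics/s3.png",cv2.resize(c["image"][150:350,260:460],None,fx=3,fy=3))
E
```

```text
8.61 [0.5816 0.057  0.0959] F [ 0.44  0.58 -1.04] w 0.0444
9.18 [0.5806 0.057  0.0777] F [-0.76  0.29 -1.11] w 0.0445
9.43 [0.5806 0.057  0.0737] F [-0.25 -0.61 -0.79] w 0.0444
9.68 [0.5806 0.057  0.0708] F [-0.18 -0.48 -0.89] w 0.0444
9.93 [0.5807 0.057  0.0688] F [ 0.17  0.21 -0.64] w 0.0443
10.18 [0.5807 0.057  0.0679] F [-0.38 -0.09 -1.05] w 0.0444
10.43 [0.5807 0.057  0.0669] F [-0.14 -0.04 -0.93] w 0.0443
10.68 [0.581  0.057  0.0664] F [-0.88 -0.32  1.27] w 0.0442
11.08 [0.5807 0.057  0.0659] F [-0.06  0.74  0.33] w 0.0579
12.12 [0.58   0.057  0.1988] F [-0.01 -0.89 -0.25] w 0.0578
2401 [0.58053741 0.05737983 0.09329576] 0.0010098402658867804 ((0.5806496739387512, 0.056314002722501755), 0.02274831384420395)
```

View pics/w3.png

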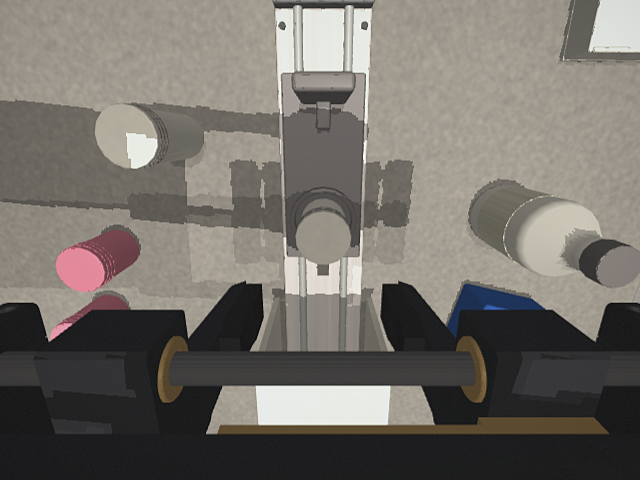

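View pics/s3.png

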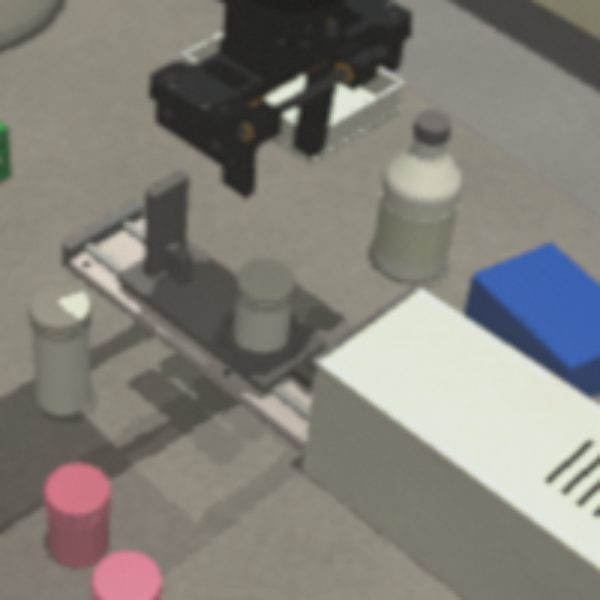

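The pot stands upright in the well: lid at (323,235) in the wrist view, top z about 0.093, centred within 1 mm. For the sticky stretch I hold the paddle between the fingers so the carriage can't shoot off when it frees, then I'll push from behind.

```bash
python3 - <<'E'
from h import *
pc=np.array([.569,.1654,0])
t=pc+[0,0,.2];r,q=ori(Y,t);print(np.round(q,2))
manip.move_pose(t,r);manip.set_gripper(.045);
manip.move_linear(pc+[0,0,.12],rate=.2);s=st()
# correct lateral/along error
e=pc-s["tool_pos"];e[2]=0
manip.move_linear(pc+[0,0,.087],rate=.08);s0=st()
manip.set_gripper(.006,force=30);s=st()
p0=s["tool_pos"].copy();p0[2]=.087
for k in range(1,10):
    d=.005*k
    manip.move_linear(p0-Y*d,rate=.04);s=manip.state()
    f=s["contact_force"];print(k,"moved",round(float(-(s["tool_pos"]-p0)@Y),4),"Fy",round(float(f@Y),2),"Fx",round(float(f@X),2),"Fz",round(float(f[2]),2),"w",round(s["gripper_width"],4),round(s["clock"],2))
    if abs(f@Y)>25 or abs(f@X)>20:print("STOP");break
E
```

```text
[ 0.24  0.14  1.83 -0.    1.18 -1.44]
14.42 [0.5691 0.1655 0.1202] F [ 0.5  -0.1   0.44] w 0.0448
14.97 [0.5686 0.1653 0.0863] F [ 0.26  0.11 -0.45] w 0.0451
15.57 [0.5692 0.1658 0.0873] F [-0.08  2.05  0.91] w 0.0116
1 moved 0.0036 Fy 6.5 Fx -0.66 Fz 1.48 w 0.0115 15.84
2 moved 0.0083 Fy 7.28 Fx -0.85 Fz 1.51 w 0.0121 16.12
3 moved 0.0133 Fy 6.24 Fx -0.9 Fz 0.89 w 0.0115 16.39
4 moved 0.0183 Fy 6.92 Fx -0.16 Fz 1.72 w 0.0117 16.67
5 moved 0.0233 Fy 7.27 Fx -0.2 Fz 0.78 w 0.0117 16.94
6 moved 0.0283 Fy 7.79 Fx -0.62 Fz 1.96 w 0.012 17.22
7 moved 0.0333 Fy 7.61 Fx 0.14 Fz 2.21 w 0.0118 17.49
8 moved 0.0395 Fy 3.77 Fx -1.21 Fz 3.6 w 0.0118 17.77
9 moved 0.0452 Fy 2.07 Fx -2.0 Fz 5.07 w 0.0116 18.04
```

It broke free at about 35 mm as expected, held throughout. Now I release, check, and go behind the paddle with shut fingers.

```bash
python3 - <<'E'
from h import *
s=st();p=s["tool_pos"].copy()
manip.set_gripper(.04);st()
manip.move_linear([p[0],p[1],.19],rate=.2)
b=p+.035*Y;b[2]=.19
r,q=ori(X,b);manip.move_pose(b,r);manip.set_gripper(0.0,force=40);st()
c=grab("wrist");cv2.imwrite("pics/w4.png",c["image"]);P=cloud(c);ok=c["z_map"]>0
c2=grab("side");cv2.imwrite("pics/s4.png",cv2.resize(c2["image"][150:350,260:460],None,fx=3,fy=3))
c3=grab("scene");P=cloud(c3);ok=c3["z_map"]>0
for nm,cc in(("scene",c3),("side",c2)):
    P=cloud(cc);ok=cc["z_map"]>0
    m=ok&(abs(P[...,2]-.114)<.01)&(np.hypot(P[...,0]-p[0],P[...,1]-p[1])<.035);print(nm,m.sum(),P[m].mean(0) if m.any() else 0,"expected",p)
E
```

```text
18.04 [0.574  0.1209 0.0873] F [-2.21  1.84  5.07] w 0.0116
18.62 [0.574  0.121  0.0869] F [1.19 1.45 0.34] w 0.04
21.44 [0.5703 0.1557 0.19  ] F [0.22 0.46 0.15] w 0.0001
scene 105 [0.57907626 0.1221305  0.11739793] expected [0.57404572 0.12086804 0.08732073]
side 124 [0.57219713 0.11751156 0.11556137] expected [0.57404572 0.12086804 0.08732073]
```

View pics/w4.png

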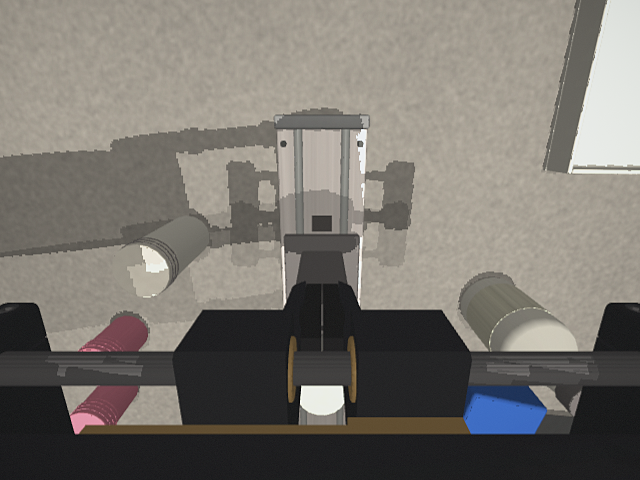

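View pics/s4.png

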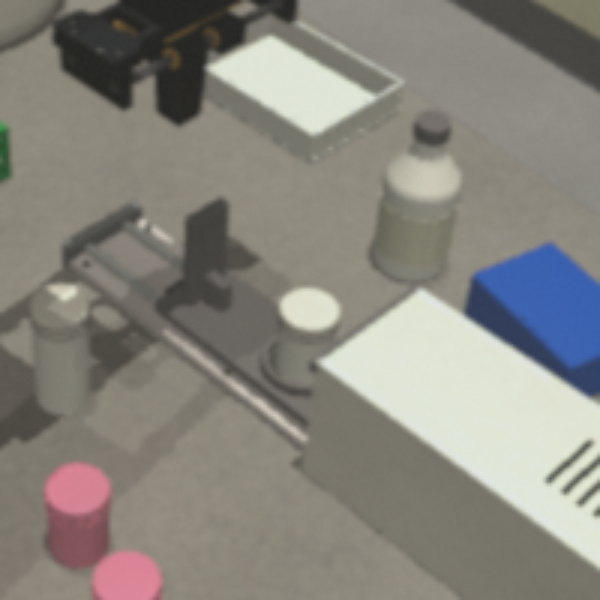

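The carriage is at about 52 mm before the mouth with the pot upright (pot at (310,340) in the side crop), and the shut fingers are behind and clear of the paddle. I push in small steps with force watched.

```bash
cat >> h.py <<'E'
def fr(n=4):
    F=[]
    for _ in range(n):
        manip.dwell(.02);s=manip.state();F.append(s["contact_force"])
    return s,np.mean(F,0)
def depth(tp): return float(-(tp-.015*Y-MOUTH)@Y+.11)
E
python3 - <<'E'
from h import *
p=np.array([.574,.121,0.087])
b=p+.035*Y
manip.move_linear(b,rate=.15);
manip.move_linear(p+.019*Y,rate=.06);s,f0=fr(6);print("base",f0.round(2),depth(s["tool_pos"]))
d=.019
hist=[]
while True:
    d-=.004
    manip.move_linear(p+d*Y,rate=.03);s=manip.state();fi=(s["contact_force"]-f0)@Y
    dp=depth(s["tool_pos"]);hist.append(fi)
    print(round(dp*1e3,1),round(float(fi),2),end=" | ")
    if fi>8 or dp>.022 : break
s,f=fr();print("end",(f-f0).round(2),s["clock"],"d",d); np.save("f0.npy",f0)
E
```

```text
base [ 0.12 -0.03 -0.07] -0.05682424181299926
-53.1 1.43 | -49.1 3.06 | -44.8 1.89 | -40.7 2.55 | -36.7 1.51 | -32.7 3.23 | -28.6 1.81 | -24.7 2.01 | -20.7 1.89 | -16.7 1.73 | -12.7 2.65 | -8.7 1.99 | -4.7 2.96 | -0.7 2.0 | 3.3 2.82 | 7.3 1.45 | 11.3 2.28 | 15.3 2.07 | 19.3 1.88 | 23.3 2.22 | end [0.03 2.18 1.77] 28.675 d -0.061000000000000026
```

```bash
python3 - <<'E'
from h import *
p=np.array([.574,.121,0.087]);f0=np.load("f0.npy")
d=-.061;step=.002;hi=0
while True:
    d-=step
    manip.move_linear(p+d*Y,rate=.02);s,f=fr(5);fi=float((f-f0)@Y);dp=depth(s["tool_pos"])
    print(round(dp*1e3,1),round(fi,2),end=" | ")
    hi=hi+1 if fi>3.1 else 0
    if fi>3.1: step=.001
    elif step==.001 and fi<2.7: step=.002
    if fi>7.5 or dp>.096 or s["clock"]>52: break
print("end",(f-f0).round(2),s["clock"],"d",d)
E
```

```text
25.1 3.29 | 26.0 3.81 | 27.1 3.84 | 28.1 3.41 | 29.1 3.45 | 30.1 3.67 | 31.1 3.73 | 32.1 3.49 | 33.1 3.42 | 34.0 4.48 | 35.0 4.91 | 35.9 5.19 | 36.9 5.04 | 37.9 5.19 | 38.8 5.54 | 39.7 5.62 | 40.3 7.33 | 40.8 9.47 | end [-1.09  9.4   2.68] 34.675 d -0.08000000000000002
```

This is the expected signature: plunger from about 34 mm, 6 mm of rise, then the rubber at about 40 mm with about 3–4 N on it. I back off slowly and check where the carriage rests.

```bash
python3 - <<'E'
from h import *
p=np.array([.574,.121,0.087]);f0=np.load("f0.npy")
for d in(-.079,-.078,-.077,-.076,-.074):
    manip.move_linear(p+d*Y,rate=.01);s,f=fr(4);print(d,round(depth(s["tool_pos"])*1e3,1),round(float((f-f0)@Y),2))
manip.move_linear(p-.02*Y,rate=.08);manip.move_linear(p-.02*Y+[0,0,.11],rate=.15)
a=p+.09*Y+[0,0,.14];manip.move_linear(a,rate=.2);st()
for n in("side","scene","wrist"):
    c=grab(n);cv2.imwrite(f"pics/{n}5.png",c["image"]);P=cloud(c);ok=c["z_map"]>0
    pe=MOUTH+.07*Y
    m=ok&(abs(P[...,2]-.117)<.006)&(np.hypot(P[...,0]-pe[0],P[...,1]-pe[1])<.04)
    if m.sum()>5:
        q=P[m];print(n,m.sum(),"paddle",q.mean(0).round(4),"depth",round(float(.11-(q.mean(0)-MOUTH)@Y),4))
E
```

```text
-0.079 40.6 6.45
-0.078 40.3 3.25
-0.077 39.6 0.17
-0.076 38.1 -0.23
-0.074 36.0 -0.16
38.78 [0.5638 0.2099 0.226 ] F [-0.27 -0.55  0.43] w 0.0007
side 97 paddle [0.5829 0.0246 0.1184] depth 0.0438
scene 89 paddle [0.5874 0.0287 0.1185] depth 0.0402
wrist 612 paddle [0.5834 0.0301 0.1173] depth 0.0384
```

View pics/wrist5.png

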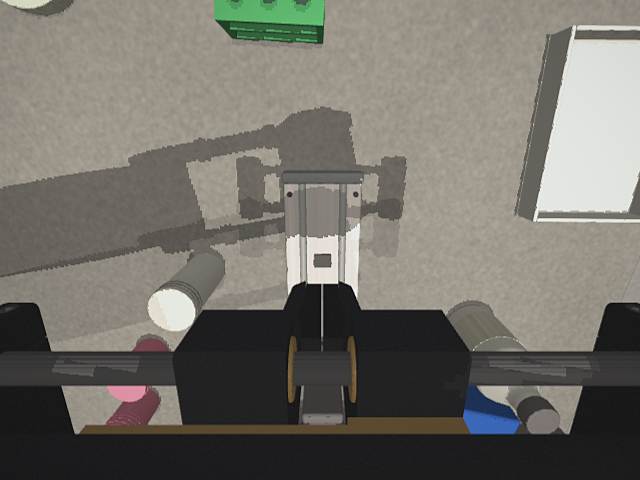

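View pics/scene5.png

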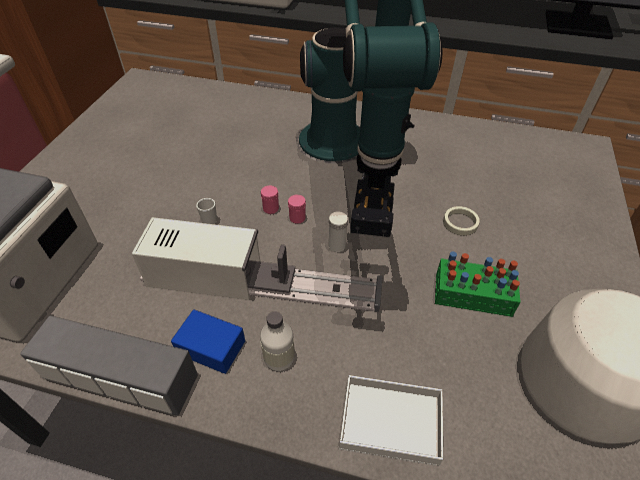

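View pics/side5.png

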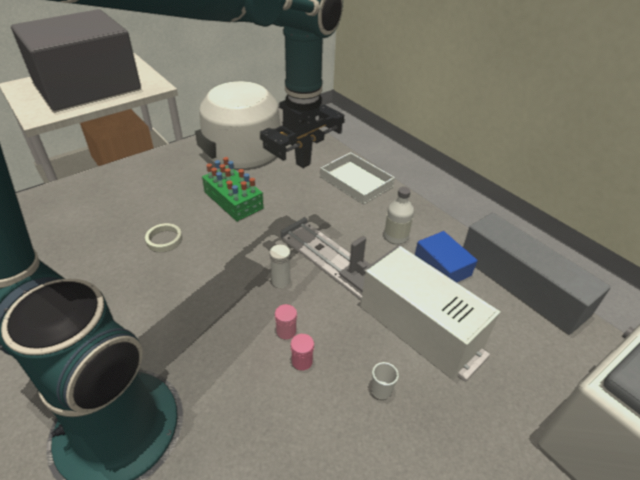

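The bystanders appear unmoved, and the paddle stands just outside the hood at (283,262) in the scene view. Two last checks: a light re-touch for rebound, and a tilted wrist look into the mouth at the pot.

```bash
python3 - <<'E'
from h import *
p=np.array([.574,.121,0.087]);f0=np.load("f0.npy")
manip.move_linear(p-.02*Y+[0,0,.11],rate=.25);manip.move_linear(p-.02*Y,rate=.15)
manip.move_linear(p-.070*Y,rate=.08);s,fb=fr(4)
for d in(-.073,-.075,-.076,-.0765,-.077,-.0775,-.078):
    manip.move_linear(p+d*Y,rate=.02);s,f=fr(4);fi=float((f-fb)@Y);print(d,round(depth(s["tool_pos"])*1e3,2),round(fi,2))
    if fi>2:break
print(s["clock"])
# look-in pose candidates
manip.move_linear(p-.02*Y,rate=.1);manip.move_linear(p-.02*Y+[0,0,.13],rate=.2)
manip.move_linear(p+.09*Y+[0,0,.14],rate=.25)
for tilt in(50,40,30):
  for back in(.20,.16,.24):
    a=np.deg2rad(tilt);x=-np.cos(a)*np.array([0,0,1.])-np.sin(a)*Y
    for sg in(1,-1):
        y=sg*X;rv=R.from_matrix(np.stack([x,y,np.cross(x,y)],1)).as_rotvec()
        for z in(.2,.25):
            pos=MOUTH+back*Y+[0,0,z];q=inverse_kinematics(pos,rv)
            if q is not None:
                T=np.array(cams.capture("wrist")["T_tool_cam"]) if 'T' not in globals() else T
                M=R.from_rotvec(rv).as_matrix();print(tilt,back,sg,z,np.round(q,2),"cam",(M@T[:3,3]+pos).round(3),"look",(M@T[:3,2]).round(2))
st()
E
```

```text
-0.073 34.87 0.33
-0.075 37.07 0.15
-0.076 38.08 0.09
-0.0765 38.55 0.1
-0.077 39.06 0.12
-0.0775 39.57 0.54
-0.078 39.84 1.73
43.5333
50 0.2 1 0.2 [ 0.62  0.41  1.72 -0.73  1.55  0.74] cam [0.553 0.318 0.235] look [ 0.1  -0.92 -0.39]
50 0.2 1 0.25 [ 0.62  0.36  1.69 -0.73  1.61  0.68] cam [0.553 0.318 0.285] look [ 0.1  -0.92 -0.39]
50 0.2 -1 0.2 [ 0.62  0.41  1.72 -0.73  1.55 -2.4 ] cam [0.563 0.22  0.352] look [ 0.06 -0.54 -0.84]
50 0.2 -1 0.25 [ 0.62  0.36  1.69 -0.73  1.61 -2.46] cam [0.563 0.22  0.402] look [ 0.06 -0.54 -0.84]
50 0.16 1 0.2 [ 0.57  0.38  1.77 -0.76  1.51  0.72] cam [0.557 0.278 0.235] look [ 0.1  -0.92 -0.39]
50 0.16 1 0.25 [ 0.57  0.33  1.73 -0.76  1.57  0.66] cam [0.557 0.278 0.285] look [ 0.1  -0.92 -0.39]
50 0.16 -1 0.2 [ 0.57  0.38  1.77 -0.76  1.51 -2.43] cam [0.567 0.18  0.352] look [ 0.06 -0.54 -0.84]
50 0.16 -1 0.25 [ 0.57  0.33  1.73 -0.76  1.57 -2.48] cam [0.567 0.18  0.402] look [ 0.06 -0.54 -0.84]
50 0.24 1 0.2 [ 0.67  0.45  1.67 -0.71  1.59  0.76] cam [0.549 0.357 0.235] look [ 0.1  -0.92 -0.39]
50 0.24 1 0.25 [ 0.67  0.4   1.64 -0.71  1.65  0.71]
[... 1437 characters left out ...]
96 0.288] look [ 0.08 -0.73 -0.68]
30 0.2 1 0.25 [ 0.5   0.22  1.72 -0.49  1.43  0.51] cam [0.555 0.296 0.338] look [ 0.08 -0.73 -0.68]
30 0.16 1 0.2 [ 0.44  0.24  1.8  -0.51  1.32  0.51] cam [0.56  0.256 0.288] look [ 0.08 -0.73 -0.68]
30 0.16 1 0.25 [ 0.44  0.2   1.75 -0.5   1.4   0.47] cam [0.56  0.256 0.338] look [ 0.08 -0.73 -0.68]
30 0.24 1 0.2 [ 0.55  0.3   1.72 -0.48  1.39  0.6 ] cam [0.551 0.336 0.288] look [ 0.08 -0.73 -0.68]
30 0.24 1 0.25 [ 0.55  0.26  1.68 -0.47  1.46  0.56] cam [0.551 0.336 0.338] look [ 0.08 -0.73 -0.68]
30 0.24 -1 0.2 [ 0.55  0.3   1.72 -0.48  1.39 -2.55] cam [0.565 0.204 0.364] look [ 0.03 -0.22 -0.98]
45.71 [0.5638 0.2094 0.2257] F [0.47 0.24 0.4 ] w 0.0004
```

The re-touch finds the paddle at about 39.5–39.6 mm, where contact was lost on backing off, so there was no rebound. Now the look inside.

```bash
python3 - <<'E'
from h import *
a=np.deg2rad(50);x=-np.cos(a)*np.array([0,0,1.])-np.sin(a)*Y
rv=R.from_matrix(np.stack([x,X,np.cross(x,X)],1)).as_rotvec()
manip.move_pose(MOUTH+.24*Y+[0,0,.25],rv);st()
c=grab("wrist");im=c["image"];cv2.imwrite("pics/w6.png",cv2.convertScaleAbs(im,alpha=1.5,beta=20));P=cloud(c)
L=(P-MOUTH)@Y;m=(c["z_map"]>0)&(L<-.005)&(L>-.08)&(P[...,2]>.03)&(P[...,2]<.1)&(abs((P-MOUTH)@X)<.04)
print(m.sum(),P[m].mean(0) if m.any() else 0, np.percentile(P[m][:,2],[2,98]) if m.any() else 0, (np.percentile((P[m]-MOUTH)@X,[2,98])) if m.any() else 0)
E
```

```text
46.42 [0.5658 0.1968 0.2494] F [0.39 0.32 0.25] w 0.0004
467 [ 0.59387803 -0.0675185   0.07770554] [0.03263523 0.09303229] [-0.03065916  0.02859009]
```

View pics/w6.png

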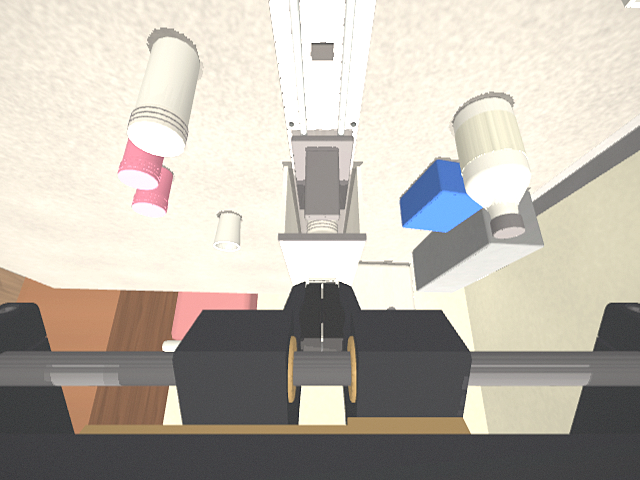

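The tilted view (image upside down) shows the lid ridges above the paddle at (322,226) inside the mouth. The pot's points reach z = 0.093, so it stands upright. I hand in now.

```bash
python3 - <<'E'
from h import *
order.close_job();st()
E
```

```text
the job is handed in; nothing more can be done
the job is handed in; nothing more can be done
```

The pot is standing upright in the carriage's well, and the carriage is fully home against the stop inside the hood. I handed the job in at about 46 s on the clock, with the robot touching nothing.

- **Pot:** I gripped it across the lid, lowered it into the well and let go. It sat within 1 mm of the well's centre.
- **Sticky stretch:** I held the paddle between the fingers so the carriage could not shoot off. It took about 6–8 N and came free after about 35 mm.
- **Free run:** I let go and pushed the paddle from behind with shut fingers, in steps of 4 mm, then 2 mm and 1 mm. This took about 2–4 N.
- **End stop:** The plunger showed from about 34 mm inside the mouth and the rubber from about 40 mm. The peak push was 9.4 N in all, of which about 6 N was on the stop.

**Last checks**
- **Home:** A light re-touch met the paddle at the same place where I had backed off, so the carriage did not spring back.
- **Pot upright:** A tilted look into the mouth found the pot's top at z = 0.093 m, which is right for upright. Only its lid was visible past the paddle.
- **Bystanders:** They looked unmoved in the pictures, but I did not re-measure their positions.
- **Disagreement:** The cameras put the carriage 38, 40 and 44 mm inside the mouth. That is too coarse to judge "home" by, so I relied on force and contact.

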